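# Snug up the adjustable spanner and tighten the valve nut

## Robot

A 6-joint arm with a two-finger parallel gripper is mounted at the origin on a cart in front of the work surface, level with it; the furniture and walls round the work are solid. World frame = base frame: x ahead of the robot, y to its left, z up, the work surface at z = 0. Lengths are in m, angles in degrees, forces in N, time in s.
With the tool pointing down it reaches from about 0.35 to 0.875 m from the base axis. Payload 4.2 kg.
Tool frame: the origin (TCP) lies on the front face of the gripper's body, between the roots of the fingers; the fingertips stand 70 mm ahead of it and the grasp point (between the pads) lies 51 mm ahead of it (r.nose_length is the distance from the TCP to the fingertips, in m); z points along the fingers, y is the direction in which the jaws open and shut (so a half turn about z gives the same grasp; the last joint's range is limited). The gripper opens to 87 mm and grips with 3 to 60 N. Pads are 19 mm wide; open, the fingers measure 117 mm over their backs; the gripper's body (75 mm by 190 mm) begins 51 mm behind the grasp point.
Start: joints at [-56.115, 22.042, 0.453, 0, -68.411, -14.817], TCP at [0.204, -0.591, 0.292] pointing down, gripper open.
Joint ranges: [-179.83, 179.83], [-69.29, 118.12], [-61.27, 80.66], [-181.25, 117.63], [-171.15, -9.14], [-177.46, 177.46]. Speed limits (degrees/s): [159.86, 159.86, 180, 180, 180, 180].

## Interface

Orientations are given as a 3x3 rotation matrix whose columns are the frame's x, y, z axes.
In Python, from station import telemetry, capture, order, r gives the robot as it stands.
- The arm moves only by the tool drive_tool, never from a script. Its argument "series" is a list of rows, each a list of 4 numbers: the shift along the tool's x, y, z as a fraction of full scale, then the turn about the tool's z as a fraction of full scale. In form: [[dx, dy, dz, turn], ...]. A call has 1 to 10 rows; each row is the pose to reach, as a shift and turn from the pose commanded when the call began, along the tool's axes at that moment; what a row does not reach only later rows make up. Full scale, the value 1, is 0.12 m for a shift and 2 rad for a turn. A row lasts 1/8 s, in which the tool goes at most 62.5 mm and 10.7 degrees, less where a joint would pass 70% of its speed; a pose out of reach is approached as far as the arm can. A call with a number of a shift or a turn outside -1 to 1 is refused whole. A call with a gripper value outside its range is refused whole. "fingers" is the finger opening in mm, from 0 to 87, set as the call begins (left out, the last holds). The fingers move at their own pace and stop on an object; the grip force is fixed at half the most. Time passes only in rows, so rows that repeat a pose let the fingers close. It gives the time, the measured TCP pose, the force and the opening at its end, in the units of the state.
- telemetry.sense(): the state, without advancing time (a new reading comes with each control period).
- capture(name): name is "scene" or "top" or "wrist"; returns a dict with "color" (480x640x3 uint8, blue, green, red), "fx", "fy", "cx", "cy" (pixels), "eye" and "attitude" of the camera in the world; the wrist camera has in their place "mount" (4x4, takes a point from camera to tool coordinates, whose origin is the TCP and whose axes are the flange's). Camera axes: x right, y up, looking along -z (the intrinsics and any distortion apply to the point x, -y, -z); pixel columns grow to the right and rows downward; lengths in m; the calibration is good to about 2 mm. A picture is of the moment at which its call begins: read the wrist's pose just before it. There is no depth.
- order.finish_job(): hands the job in, once; it reports no verdict.
The state is a dict: "time_s": time; "joints": joint angles; "joint_velocities": joint speeds; "effort": joint torques, N m; "tcp_pos": TCP position; "ee_rot": TCP orientation; "wrist_force": force on the tool from outside, world axes, zero at the start; "moment": the same for the moment, N m; "gripper_width": opening from 0.0 (shut) to 1.0 (fully open).
Only numpy, scipy, OpenCV 4.12 (cv2) and the standard library are available. Lean on these libraries where they do the work, as an engineer would, in place of code of your own. Each camera call takes 0.05 s, during which the arm holds its last target. There are 200 camera calls.

## Task

One of the two small brass valves on the bench has an adjustable spanner sitting loosely round its hex nut. Roll the spanner's knurled worm with a fingertip until the jaw closes snugly on the nut, then swing the handle clockwise (seen from above) up to the stop pin so that the nut is tightened. Leave the spanner there, with its jaw still snug.

Things in the scene. Friction and masses are not known exactly. Their poses are not given: they have to be found in the camera images.
- worm_top (a point): Crest of the knurled steel worm (roller, 30 mm diameter, 26 long) in the spanner's head, 7 mm proud of it, 77 mm above the bench. Axes turn with the spanner: x level from handle to mouth (nut axis 45 mm along +x), y along the axle to the moving jaw, z up. Pressed with 6 to 15 N and stroked along +x it closes the jaw, 4 mm per 10 mm of stroke (pull 3 to 4 N); strokes may be repeated; it stays put.
- handle (a point): On top of the handle's centre line, 125 mm behind the nut's axis, 68 mm above the bench; axes as worm_top. Bar 24 mm wide (y), 12 thick, 76 to 184 mm behind the nut's axis, free beneath. It swings level about the nut's axis only clockwise from above, to +y, by 0.5 rad, to a stop pin (8 mm thick, 86 mm from the nut's axis, top at 70 mm). A few N on its -y edge move it. Slack, it shifts 3 mm in y.
- jaw (a joint): How far the moving jaw has closed, m: 0 is wide open (36 mm mouth), grows as it closes; 0.006 is snug on the nut (30 mm mouth). Starts at 0 to 0.0012.
- nut (a joint): Angle of the valve's steel hex nut, rad: 0 at the start, grows clockwise from above (tightening). 30 mm across flats, vertical axis, top 72 mm above the bench; at 0 two flats are parallel to the jaws. Turns stiffly (0.1 N m), stays where left; with the jaw snug it follows the handle, to about 0.5 at the stop pin.

How it is judged (in metres and radians):
On the way, in this order (a step that is already met when the one before it is completed fails the run):
1. the jaw is closed snugly on the nut (mouth within 1.5 mm of the nut's width) before the nut has been turned (value of joint jaw above 0.0045 m and value of joint nut below 0.17 rad), for 0.2 s.
2. the nut is turned clockwise with the spanner, up to the stop pin (at least 0.33 rad of the 0.5) (value of joint nut above 0.33 rad), for 0.2 s.
At the end, for the whole second after the job is handed in: The nut stands turned clockwise by at least 0.33 rad (the handle about at the stop pin, 0.5 rad, within 10 degrees), at rest, and the jaw is still snug: closed at least 4.5 mm of its 6 mm (value of joint jaw above 0.0045 m and value of joint nut above 0.33 rad and velocity of joint nut between -0.05 and 0.05 rad/s); the robot touches nothing.
It also fails if it takes over 42 s, if anything falls off the work surface, if the arm or the gripper's body presses on something with over 40 N, if the wrist force passes 120 N, or if a joint passes its speed limit or range.

## Working session

There is one attempt and no reset: what is moved stays moved. The work goes in short steps, Python scripts to look and compute and a tool call to move; the robot and the scene stay as the last step left them, time stands still between calls to the robot, and variables do not carry over. Pictures are saved under pics/ and viewed, about 8 in all and at most 12, crops included, and the job is handed in when it is done.

Besides the shell and the picture viewer there is one more tool, called by a JSON object that holds its "method" and its "body". drive_tool: Moves the arm, as the interface text tells. Shift numbers are shares of 0.12 m and turn numbers shares of 2 rad, none past 1 either way. Its arguments: {"type":"object","properties":{"series":{"type":"array","items":{"type":"array","items":{"type":"number","minimum":-1,"maximum":1}}},"fingers":{"type":"number"}},"required":["series"]}

```bash
ls; mkdir -p pics; python3 - <<'E'
from station import telemetry, capture, order, r
import cv2,numpy as np
s=telemetry.sense();print({k:np.round(v,3).tolist() for k,v in s.items()})
for n in("top","scene"):
    c=capture(n);cv2.imwrite(f"pics/{n}0.png",c["color"]);print(n,{k:np.round(v,4).tolist() for k,v in c.items() if k!="color"})
E
```

```text
pics
{'time_s': 0.0, 'joints': [-56.115, 22.09, 0.379, -0.029, -68.41, -14.817], 'joint_velocities': [0.056, 0.057, 0.028, 0.014, -0.043, -0.081], 'effort': [-0.001, -39.067, 18.741, 4.22, 0.011, -0.0], 'tcp_pos': [0.204, -0.59, 0.291], 'ee_rot': [[-0.945, -0.327, -0.001], [-0.327, 0.945, 0.002], [0.0, 0.002, -1.0]], 'wrist_force': [0.054, 0.062, -0.883], 'moment': [-0.023, -0.001, -0.047], 'gripper_width': 1.002}
top {'fx': 462.0062, 'fy': 462.0062, 'cx': 323.5104, 'cy': 249.8074, 'eye': [0.3952, 0.2598, 0.9096], 'attitude': [[-0.0196, 0.9872, -0.1583], [-0.9995, -0.0232, -0.0211], [-0.0245, 0.1578, 0.9872]]}
scene {'fx': 567.4984, 'fy': 567.4984, 'cx': 318.8548, 'cy': 245.1799, 'eye': [0.174, 0.9118, 0.51], 'attitude': [[-0.8846, 0.2524, -0.3922], [-0.4662, -0.4552, 0.7586], [0.0129, 0.8539, 0.5203]]}
```

View pics/top0.png

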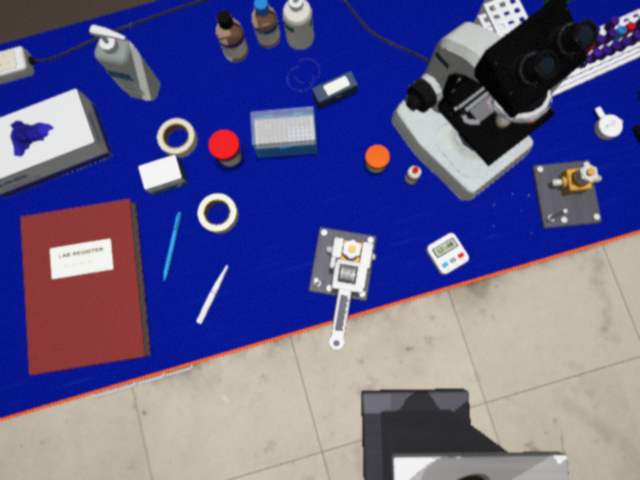

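View pics/scene0.png

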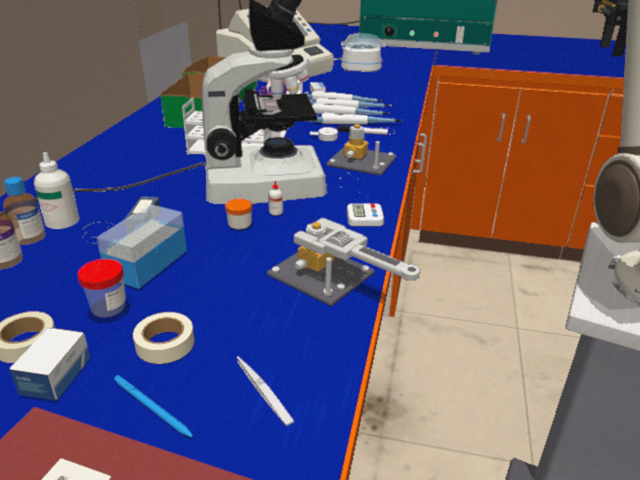

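The top view shows the spanner at about nut (351,249), worm (347,272) and handle end (337,341). The stop pin is to the left, near (318,283). I'll zoom in to measure them.

```bash
cat > h.py <<'E'
import numpy as np
def ray(c,u,v):
    d=np.array([(u-c["cx"])/c["fx"],-(v-c["cy"])/c["fy"],-1.]);return np.array(c["attitude"])@d
def at_z(c,u,v,z):
    d=ray(c,u,v);e=np.array(c["eye"]);return e+d*(z-e[2])/d[2]
E
python3 - <<'E'
import cv2
a=cv2.imread("pics/top0.png")[220:360,290:400]
b=cv2.imread("pics/scene0.png")[205:305,265:425]
a=cv2.resize(a,None,fx=4,fy=4,interpolation=cv2.INTER_CUBIC)
cv2.imwrite("pics/ctop.png",a)
E
```

```text
(no output)
```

View pics/ctop.png

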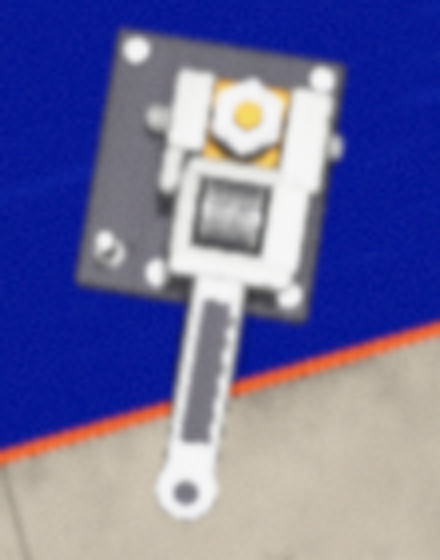

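```bash
python3 - <<'E'
from station import capture,telemetry
from h import *
c=capture("top")
f=lambda x,y,z:at_z(c,290+(x+.5)/4-.5,220+(y+.5)/4-.5,z)
n=f(248,117,.072);w=f(231,215,.077);h=f(186,491,.068);p=f(106,241,.07)
h2=f(219,300,.068)
print(n,w,h,p)
for a in(w,h,h2): d=n-a;print(np.hypot(*d[:2]),np.degrees(np.arctan2(d[1],d[0])))
s=telemetry.sense();print(s["ee_rot"],s["tcp_pos"])
E
```

```text
[0.53002527 0.22610088 0.072     ] [0.48453265 0.23528569 0.077     ] [0.3621366  0.25853096 0.068     ] [0.47465075 0.29230137 0.07      ]
0.046410553515109955 -11.414390978582302
0.17099215397621384 -10.932844486020201
0.0845584949518216 -10.515772972102475
[[-9.45176817e-01 -3.26558310e-01 -6.73841853e-04]
 [-3.26558977e-01  9.45175584e-01  1.53285955e-03]
 [ 1.36330843e-04  1.66887242e-03 -9.99998598e-01]] [ 0.20408076 -0.59039268  0.29141166]
```

{"method": "drive_tool", "body": {"series": [[-0.4,0.4,0,0.09],[-0.7,0.7,0,0.18],[-1,1,0,0.262],[-1,1,0,0.262]], "fingers": 0}}

```text
time_s: 0.65
tcp_pos: [0.2793, -0.4356, 0.2926]
ee_rot: [[-0.982, 0.186, 0.0], [0.186, 0.982, 0.0], [-0.0, 0.0, -1.0]]
wrist_force: [1.1, -0.6, 0.2]
gripper_width: 0.628
```

{"method": "drive_tool", "body": {"series": [[0,0.5,0,0],[0,1,0,0],[0,1,0,0]]}}

```text
time_s: 1.02
tcp_pos: [0.3014, -0.3182, 0.2925]
ee_rot: [[-0.983, 0.185, 0.001], [0.185, 0.983, 0.0], [-0.001, 0.0, -1.0]]
wrist_force: [0.2, 0.2, -0.5]
gripper_width: 0.286
```

{"method": "drive_tool", "body": {"series": [[-0.2,0.5,0,0],[-0.4,1,0,0],[-0.4,1,0,0]]}}

```text
time_s: 1.4
tcp_pos: [0.3732, -0.2103, 0.2924]
ee_rot: [[-0.983, 0.185, 0.001], [0.185, 0.983, -0.0], [-0.001, -0.0, -1.0]]
wrist_force: [-0.2, -0.3, 0.9]
gripper_width: 0.021
```

{"method": "drive_tool", "body": {"series": [[0,0.5,0,0],[0,1,0,0],[0,1,0,0]]}}

```text
time_s: 1.78
tcp_pos: [0.395, -0.0921, 0.2924]
ee_rot: [[-0.983, 0.185, 0.001], [0.185, 0.983, -0.0], [-0.001, 0.0, -1.0]]
wrist_force: [-0.4, 0.2, -0.2]
gripper_width: 0.007
```

{"method": "drive_tool", "body": {"series": [[0,0.5,0,0],[0,1,0,0],[0,1,0,0]]}}

```text
time_s: 2.15
tcp_pos: [0.4181, 0.0252, 0.2922]
ee_rot: [[-0.982, 0.187, 0.0], [0.187, 0.982, -0.0], [-0.0, -0.0, -1.0]]
wrist_force: [-0.3, -0.3, 0.8]
gripper_width: 0.001
```

{"method": "drive_tool", "body": {"series": [[0,0.5,0,0],[0,1,0,0],[0,1,0,0]]}}

```text
time_s: 2.52
tcp_pos: [0.4412, 0.1425, 0.2918]
ee_rot: [[-0.982, 0.189, -0.0], [0.189, 0.982, -0.001], [0.0, -0.001, -1.0]]
wrist_force: [-0.0, 0.0, 0.1]
gripper_width: 0.005
```

{"method": "drive_tool", "body": {"series": [[0,0.4,0,0],[0,0.7,0,0],[0,0.7,0,0],[0,0.7,0,0],[0,0.7,0,0]]}}

```text
time_s: 3.15
tcp_pos: [0.4557, 0.2225, 0.2923]
ee_rot: [[-0.981, 0.192, -0.0], [0.192, 0.981, -0.0], [0.0, -0.0, -1.0]]
wrist_force: [0.5, 0.2, -0.9]
gripper_width: 0.005
```

```bash
python3 - <<'E'
from station import telemetry, capture
import cv2,numpy as np,pickle
s=telemetry.sense();c=capture("wrist")
pickle.dump((s,c),open("w1.pkl","wb"));cv2.imwrite("pics/w1.png",c["color"])
print(s["tcp_pos"],s["wrist_force"],np.round(c["mount"],4).tolist(),c["fx"],c["cx"],c["cy"],c.keys())
E
```

```text
[0.45565056 0.22251137 0.29229577] [ 0.5482582   0.18871243 -0.91436959] [[-0.0, 0.9677, 0.2522, 0.0693], [1.0, -0.0002, 0.0007, 0.0009], [0.0007, 0.2522, -0.9677, -0.0919], [0.0, 0.0, 0.0, 1.0]] 350.3426808411293 318.6008566677054 242.21314506350706 dict_keys(['color', 'fx', 'fy', 'cx', 'cy', 'mount'])
```

View pics/w1.png

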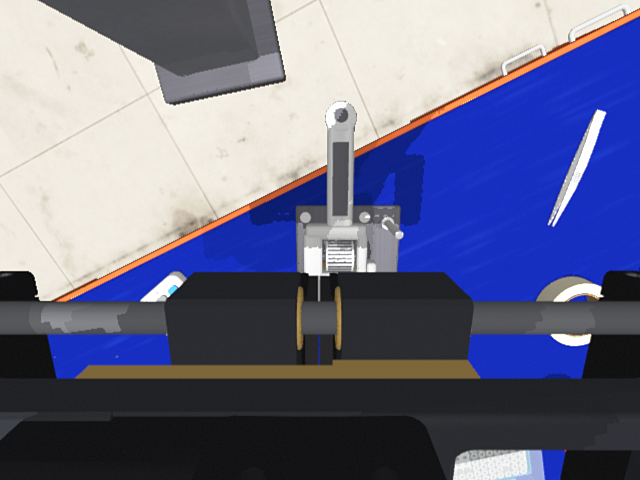

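```bash
cat >> h.py <<'E'
def wrist_z(s,c,u,v,z):
    R=np.array(s["ee_rot"]);M=np.array(c["mount"])
    d=R@M[:3,:3]@np.array([(u-c["cx"])/c["fx"],-(v-c["cy"])/c["fy"],-1.]);e=np.array(s["tcp_pos"])+R@M[:3,3]
    return e+d*(z-e[2])/d[2]
E
python3 - <<'E'
import pickle,cv2
from h import *
s,c=pickle.load(open("w1.pkl","rb"))
for u,v,z in((340,255,.077),(340,116,.068),(340,218,.068),(398,235,.07)):print(wrist_z(s,c,u,v,z))
im=c["color"][90:280,270:430];cv2.imwrite("pics/w1c.png",cv2.resize(im,None,fx=3,fy=3,interpolation=cv2.INTER_CUBIC))
E
```

```text
[0.48192062 0.23792922 0.077     ]
[0.36297573 0.2598574  0.068     ]
[0.44986899 0.24422603 0.068     ]
[0.47539133 0.2938166  0.07      ]
```

View pics/w1c.png

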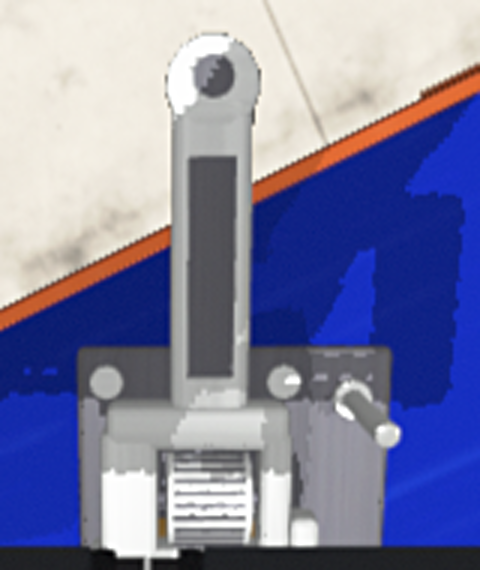

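{"method": "drive_tool", "body": {"series": [[-0.15,0.157,0.3,0],[-0.15,0.157,0.6,0],[-0.15,0.157,1,0],[-0.15,0.157,1,0],[-0.15,0.157,1,0]]}}

```text
time_s: 3.82
tcp_pos: [0.4778, 0.2397, 0.1741]
ee_rot: [[-0.982, 0.19, 0.003], [0.19, 0.982, 0.001], [-0.002, 0.002, -1.0]]
wrist_force: [0.2, 0.4, -0.4]
gripper_width: 0.003
```

{"method": "drive_tool", "body": {"series": [[0,0,0.1,0],[0,0,0.15,0],[0,0,0.15,0],[0,0,0.15,0]]}}

```text
time_s: 4.32
tcp_pos: [0.4769, 0.2396, 0.1545]
ee_rot: [[-0.982, 0.19, 0.0], [0.19, 0.982, 0.0], [-0.0, 0.0, -1.0]]
wrist_force: [0.6, 0.6, 0.2]
gripper_width: 0.006
```

{"method": "drive_tool", "body": {"series": [[0,-0.017,0.03,0],[0,-0.017,0.05,0],[0,-0.017,0.06,0],[0,-0.017,0.06,0]]}}

```text
time_s: 4.82
tcp_pos: [0.4764, 0.2374, 0.147]
ee_rot: [[-0.982, 0.19, -0.0], [0.19, 0.982, -0.0], [0.0, -0.0, -1.0]]
wrist_force: [0.1, -0.4, 0.9]
gripper_width: 0.005
```

{"method": "drive_tool", "body": {"series": [[0,0,0.008,0],[0,0,0.016,0],[0,0,0.016,0]]}}

```text
time_s: 5.2
tcp_pos: [0.4768, 0.2379, 0.1463]
ee_rot: [[-0.982, 0.189, 0.001], [0.189, 0.982, 0.001], [-0.001, 0.001, -1.0]]
wrist_force: [-2.8, 0.6, 6.3]
gripper_width: 0.006
```

{"method": "drive_tool", "body": {"series": [[0,0,0.008,0],[0,0,0.008,0]]}}

```text
time_s: 5.45
tcp_pos: [0.4769, 0.2382, 0.1461]
ee_rot: [[-0.982, 0.189, 0.002], [0.189, 0.982, 0.002], [-0.002, 0.002, -1.0]]
wrist_force: [-4.5, 0.3, 10.5]
gripper_width: 0.006
```

{"method": "drive_tool", "body": {"series": [[-0.02,0,0,0],[-0.035,0,0,0],[-0.05,0,0,0],[-0.05,0,0,0]]}}

```text
time_s: 5.95
tcp_pos: [0.483, 0.2371, 0.1463]
ee_rot: [[-0.982, 0.189, 0.003], [0.189, 0.982, 0.002], [-0.002, 0.002, -1.0]]
wrist_force: [-2.3, 0.2, 10.5]
gripper_width: 0.01
```

{"method": "drive_tool", "body": {"series": [[-0.02,0,0,0],[-0.04,0,0,0],[-0.06,0,0,0],[-0.08,0,0,0],[-0.09,0,0,0],[-0.09,0,0,0]]}}

```text
time_s: 6.7
tcp_pos: [0.4923, 0.2367, 0.1464]
ee_rot: [[-0.982, 0.189, 0.001], [0.189, 0.982, 0.004], [-0.0, 0.005, -1.0]]
wrist_force: [-9.4, 7.4, 13.7]
gripper_width: 0.005
```

```bash
python3 - <<'E'
from station import capture
import cv2
c=capture("scene")["color"];cv2.imwrite("pics/s1.png",cv2.resize(c[180:310,250:430],None,fx=4,fy=4,interpolation=cv2.INTER_CUBIC))
E
```

```text
(no output)
```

View pics/s1.png

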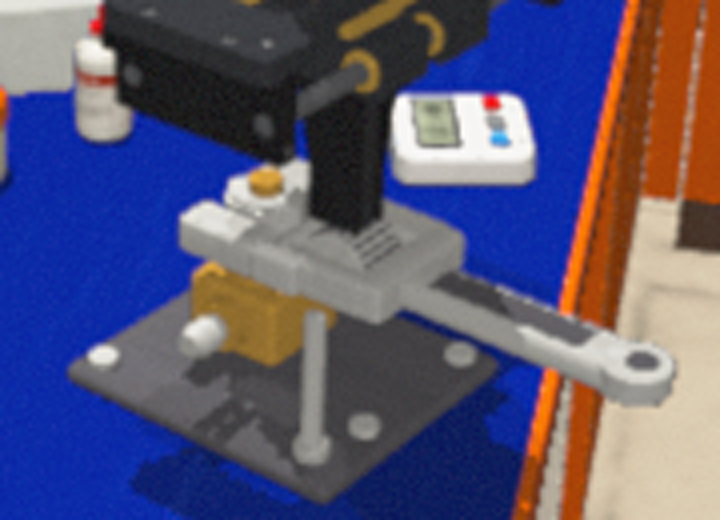

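{"method": "drive_tool", "body": {"series": [[0,0,-0.05,0],[0,0,-0.08,0],[0.06,0.015,-0.08,0],[0.11,0.02,-0.08,0],[0.11,0.02,-0.04,0],[0.11,0.02,-0.01,0],[0.11,0.02,0,0],[0.11,0.02,0,0]]}}

```text
time_s: 7.75
tcp_pos: [0.4807, 0.2391, 0.1461]
ee_rot: [[-0.982, 0.189, 0.001], [0.189, 0.982, -0.0], [-0.001, -0.0, -1.0]]
wrist_force: [-3.9, -1.8, 12.6]
gripper_width: 0.003
```

{"method": "drive_tool", "body": {"series": [[-0.015,0,0,0],[-0.03,0,0,0],[-0.03,0,0,0]]}}

```text
time_s: 8.12
tcp_pos: [0.4829, 0.2386, 0.1461]
ee_rot: [[-0.982, 0.19, -0.002], [0.19, 0.982, -0.0], [0.002, -0.001, -1.0]]
wrist_force: [-10.4, 0.7, 16.0]
gripper_width: 0.003
```

{"method": "drive_tool", "body": {"series": [[0,0,-0.15,0],[0,0,-0.4,0],[0.3,-0.2,-0.6,0],[0.66,-0.375,-0.6,0],[0.66,-0.375,-0.6,0],[0.66,-0.375,-0.6,0]]}}

```text
time_s: 8.88
tcp_pos: [0.398, 0.2096, 0.2164]
ee_rot: [[-0.982, 0.19, 0.001], [0.19, 0.982, 0.0], [-0.001, 0.001, -1.0]]
wrist_force: [-0.1, 1.5, 0.0]
gripper_width: 0.006
```

```bash
python3 - <<'E'
from station import telemetry, capture
import cv2,numpy as np,pickle
s=telemetry.sense();c=capture("wrist");t=capture("top")
pickle.dump((s,c,t),open("w2.pkl","wb"));
a=cv2.resize(c["color"],(480,360));b=cv2.resize(t["color"][220:360,290:400],None,fx=2.9,fy=2.9,interpolation=cv2.INTER_CUBIC)
o=np.zeros((406,800,3),np.uint8);o[:360,:480]=a;o[:b.shape[0],480:480+b.shape[1]]=b[:,:320]
cv2.imwrite("pics/w2.png",o);print(s["tcp_pos"],s["wrist_force"],b.shape)
E
```

```text
[0.39803314 0.20961844 0.21635651] [-0.05521475  1.45016087  0.00647922] (406, 319, 3)
```

View pics/w2.png

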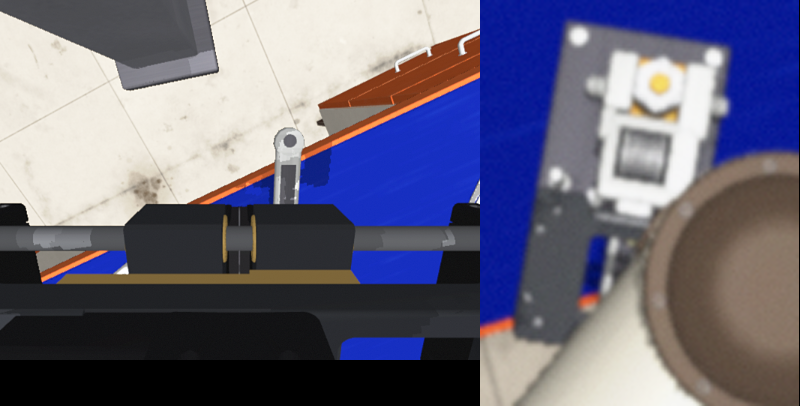

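```bash
python3 - <<'E'
import pickle
from h import *
s,c,t=pickle.load(open("w2.pkl","rb"))
e=wrist_z(s,c,387,185.5,.068);print("end",e)
T=np.array(s["tcp_pos"]);R=np.array(s["ee_rot"])
N=np.array([.5305,.2274,0]);d=N-e;print(np.hypot(*d[:2]),np.degrees(np.arctan2(d[1],d[0])))
n2=at_z(t,290+(660-480)/2.9,220+83/2.9,.074);print("nut",n2)
a0=np.arctan2(d[1],d[0])
for q in np.r_[0,.1,.2,.3,.4,.5]:
    a=a0-q;x=np.array([np.cos(a),np.sin(a),0]);y=np.array([-x[1],x[0],0])
    p=N-.125*x-.027*y   # tool centre touching
    v=R.T@(np.r_[p[:2],T[2]]-T);print(q,p.round(4),"tool mm",(v*1000).round(1),(v/.12).round(3))
E
```

```text
end [0.36145772 0.26487919 0.068     ]
0.1731472812841272 -12.501106372100338
nut [0.53015553 0.22535624 0.074     ]
0.0 [0.4026 0.2281 0.    ] tool mm [-1. 19.  0.] [-0.008  0.158  0.   ]
0.1 [0.4033 0.2409 0.    ] tool mm [ 0.7 31.7  0. ] [0.006 0.264 0.   ]
0.2 [0.4053 0.2535 0.    ] tool mm [ 1.2 44.5  0. ] [0.01 0.37 0.  ]
0.3 [0.4085 0.2659 0.    ] tool mm [ 0.3 57.2  0. ] [0.003 0.477 0.   ]
0.4 [0.413  0.2778 0.    ] tool mm [-1.8 69.8  0. ] [-0.015  0.582  0.   ]
0.5 [0.4186 0.2893 0.    ] tool mm [-5.1 82.2  0.1] [-0.042  0.685  0.   ]
```

{"method": "drive_tool", "body": {"series": [[0,0,0.4,0],[0,0,0.75,0],[0,0,0.787,0],[0,0,0.787,0],[0,0.08,0.787,0],[0,0.13,0.787,0],[0,0.13,0.787,0]]}}

```text
time_s: 9.85
tcp_pos: [0.401, 0.2256, 0.1225]
ee_rot: [[-0.982, 0.189, 0.001], [0.189, 0.982, 0.002], [-0.001, 0.002, -1.0]]
wrist_force: [-0.8, -0.1, -0.8]
gripper_width: 0.006
```

{"method": "drive_tool", "body": {"series": [[0,0.03,0,0.01],[0.005,0.06,0,0.025],[0.01,0.09,0,0.04],[0.012,0.12,0,0.055],[0.015,0.15,0,0.07],[0.018,0.18,0,0.085],[0.02,0.21,0,0.1],[0.02,0.21,0,0.1]]}}

```text
time_s: 10.85
tcp_pos: [0.4031, 0.2502, 0.1217]
ee_rot: [[-0.924, 0.381, 0.0], [0.381, 0.924, 0.0], [-0.0, 0.0, -1.0]]
wrist_force: [-1.3, 0.2, -0.1]
gripper_width: 0.011
```

{"method": "drive_tool", "body": {"series": [[0.004,0.04,0,0.02],[0.008,0.08,0,0.04],[0.01,0.12,0,0.055],[0.012,0.16,0,0.075],[0.013,0.2,0,0.095],[0.012,0.24,0,0.115],[0.01,0.28,0,0.13],[0.008,0.31,0,0.145],[0.005,0.34,0,0.16],[0.005,0.34,0,0.16]]}}

```text
time_s: 12.1
tcp_pos: [0.4306, 0.2769, 0.1203]
ee_rot: [[-0.769, 0.639, -0.024], [0.638, 0.769, 0.024], [0.034, 0.003, -0.999]]
wrist_force: [-0.7, -0.8, 0.1]
gripper_width: 0.005
```

{"method": "drive_tool", "body": {"series": [[0,0.015,0,0],[0,0.03,0,0],[0,0.03,0,0]]}}

```text
time_s: 12.48
tcp_pos: [0.4322, 0.2799, 0.1204]
ee_rot: [[-0.77, 0.638, -0.025], [0.637, 0.77, 0.023], [0.034, 0.002, -0.999]]
wrist_force: [-0.2, -0.8, -1.1]
gripper_width: 0.005
```

```bash
python3 - <<'E'
from station import telemetry, capture
import cv2,numpy as np
s=telemetry.sense();print(np.round(s["joints"],1),np.round(s["tcp_pos"],4))
c=capture("top");s2=capture("scene")
a=cv2.resize(c["color"][220:360,290:400],None,fx=2.9,fy=2.9);b=cv2.resize(s2["color"][180:310,250:430],None,fx=2.66,fy=2.66)
o=np.zeros((406,800,3),np.uint8);o[:,:319]=a;o[:b.shape[0],320:320+b.shape[1]]=b[:,:480]
cv2.imwrite("pics/m3.png",o)
E
```

```text
[  50.    23.   -25.9   -3.   -41.  -177.4] [0.4322 0.2799 0.1204]
```

View pics/m3.png

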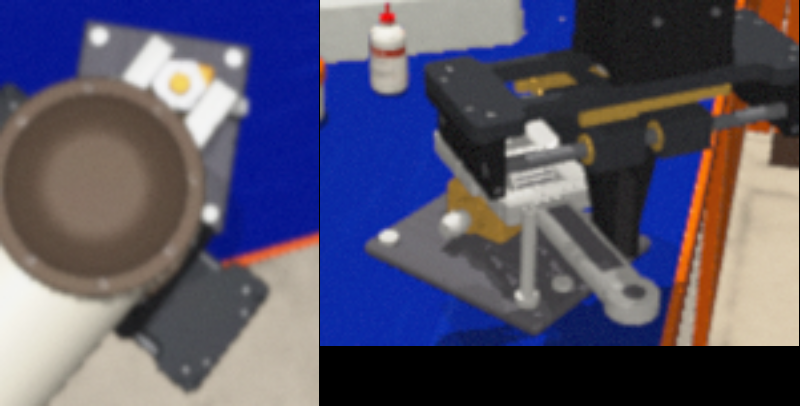

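{"method": "drive_tool", "body": {"series": [[0,-0.03,0,-0.04],[0,-0.03,0,-0.08],[0,-0.03,0,-0.12],[0,-0.03,0,-0.12]]}}

```text
time_s: 13.08
tcp_pos: [0.43, 0.2774, 0.1205]
ee_rot: [[-0.899, 0.437, -0.024], [0.437, 0.899, 0.024], [0.032, 0.011, -0.999]]
wrist_force: [-0.3, 1.5, -0.3]
gripper_width: 0.007
```

{"method": "drive_tool", "body": {"series": [[-0.005,0.02,0,0],[-0.01,0.04,0,0],[-0.01,0.04,0,0]]}}

```text
time_s: 13.45
tcp_pos: [0.433, 0.2808, 0.1202]
ee_rot: [[-0.899, 0.437, -0.025], [0.436, 0.9, 0.023], [0.033, 0.01, -0.999]]
wrist_force: [-0.7, 0.7, 0.7]
gripper_width: 0.008
```

```bash
python3 - <<'E'
from station import telemetry
import numpy as np
s=telemetry.sense();print(np.round(s["joints"],1))
E
```

```text
[  50.    23.1  -25.8   -3.   -41.1 -163.7]
```

Still no stop felt, so I'll keep pushing in small steps.

{"method": "drive_tool", "body": {"series": [[-0.005,0.02,0,0],[-0.008,0.035,0,0],[-0.008,0.035,0,0]]}}

```text
time_s: 13.82
tcp_pos: [0.4346, 0.2829, 0.1199]
ee_rot: [[-0.899, 0.437, -0.028], [0.437, 0.899, 0.02], [0.034, 0.006, -0.999]]
wrist_force: [-3.9, -3.0, 3.0]
gripper_width: 0.006
```

{"method": "drive_tool", "body": {"series": [[-0.005,0.015,0,0],[-0.008,0.03,0,0],[-0.008,0.03,0,0]]}}

```text
time_s: 14.2
tcp_pos: [0.4355, 0.2842, 0.1195]
ee_rot: [[-0.899, 0.437, -0.032], [0.437, 0.899, 0.016], [0.036, 0.001, -0.999]]
wrist_force: [-8.2, -4.9, 6.4]
gripper_width: 0.007
```

The force has risen to about 11 N, so the handle is against the pin. I'll retreat sideways and then lift.

{"method": "drive_tool", "body": {"series": [[0.02,-0.06,0,0],[0.06,-0.2,0,0],[0.06,-0.25,0,0],[0.06,-0.25,-0.3,0],[0.06,-0.25,-0.7,0],[0.06,-0.25,-1,0],[0.06,-0.25,-1,0]]}}

```text
time_s: 15.08
tcp_pos: [0.4235, 0.2619, 0.2439]
ee_rot: [[-0.9, 0.436, -0.018], [0.435, 0.9, 0.03], [0.029, 0.019, -0.999]]
wrist_force: [-0.4, 0.5, -0.1]
gripper_width: 0.006
```

{"method": "drive_tool", "body": {"series": [[0,-0.5,0,0],[0,-1,0,0],[0,-1,0,0]]}}

```text
time_s: 15.45
tcp_pos: [0.3671, 0.1493, 0.2382]
ee_rot: [[-0.898, 0.439, -0.026], [0.438, 0.899, 0.022], [0.034, 0.008, -0.999]]
wrist_force: [0.9, 1.1, 0.3]
gripper_width: 0.008
```

{"method": "drive_tool", "body": {"series": [[0,-0.5,0,0],[0,-1,0,0],[0,-1,0,0],[0,-1,0,0]]}}

```text
time_s: 15.95
tcp_pos: [0.3179, 0.045, 0.2382]
ee_rot: [[-0.899, 0.437, -0.023], [0.436, 0.9, 0.024], [0.031, 0.011, -0.999]]
wrist_force: [0.5, 0.3, 0.9]
gripper_width: 0.006
```

```bash
python3 - <<'E'
from station import telemetry, capture
import cv2
s=telemetry.sense();print(s["joints"],s["wrist_force"],s["joint_velocities"])
c=capture("top");cv2.imwrite("pics/f.png",cv2.resize(c["color"][220:360,280:420],None,fx=4,fy=4,interpolation=cv2.INTER_CUBIC))
E
```

```text
[  36.29177423   -5.84342364  -40.93903793   -2.29208202  -55.18068022
 -150.85452652] [0.48577326 0.30853093 0.9236877 ] [ 0.81932523  1.01361838  0.87670983 -0.16159237 -0.48791807  0.14638776]
```

View pics/f.png

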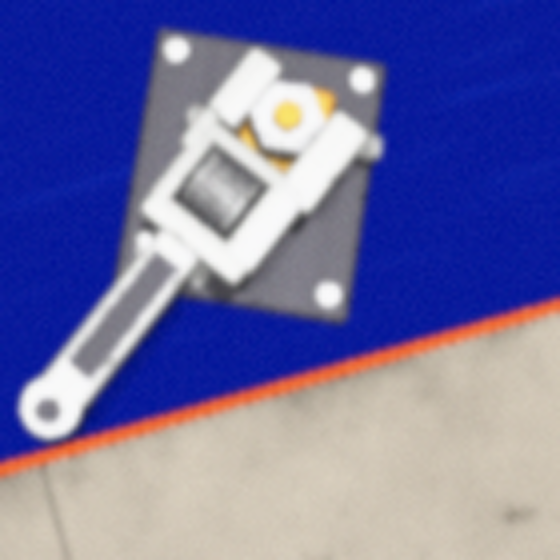

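```bash
python3 - <<'E'
import cv2,numpy as np
from station import capture
from h import *
cs=[capture("top") for _ in range(8)];m=np.mean([c["color"] for c in cs],0).astype(np.uint8)
c=cs[0];a0=cv2.imread("pics/top0.png")
# rectify at z=.07 about nut, before (yaw -11) and after (from measured handle end)
N=np.array([.530,.2265]);e=at_z(c,280+48.5/4-.5,220+410.5/4-.5,.068)[:2]
y1=np.arctan2(*(N-e)[::-1]);print(np.degrees(y1),(-11.2-np.degrees(y1)))
A=np.array(c["attitude"]);out=[]
for im,y in((a0,np.radians(-11.2)),(m,y1)):
    X=np.array([np.cos(y),np.sin(y)]);Y=np.array([-X[1],X[0]])
    g=[(s,t) for s in(-.07,.03) for t in(-.04,.04)]
    src=[];dst=[]
    for s,t in g:
        p=A.T@(np.r_[N+s*X+t*Y,.07]-c["eye"]);src.append([c["cx"]+c["fx"]*p[0]/-p[2],c["cy"]-c["fy"]*p[1]/-p[2]]);dst.append([(.04-t)*4900,(.03-s)*4900])
    out.append(cv2.warpPerspective(im,cv2.getPerspectiveTransform(np.float32(src),np.float32(dst)),(392,490),flags=cv2.INTER_CUBIC))
cv2.imwrite("pics/cmp.png",np.hstack(out))
E
```

```text
-40.47060382437612 29.27060382437612
```

View pics/cmp.png

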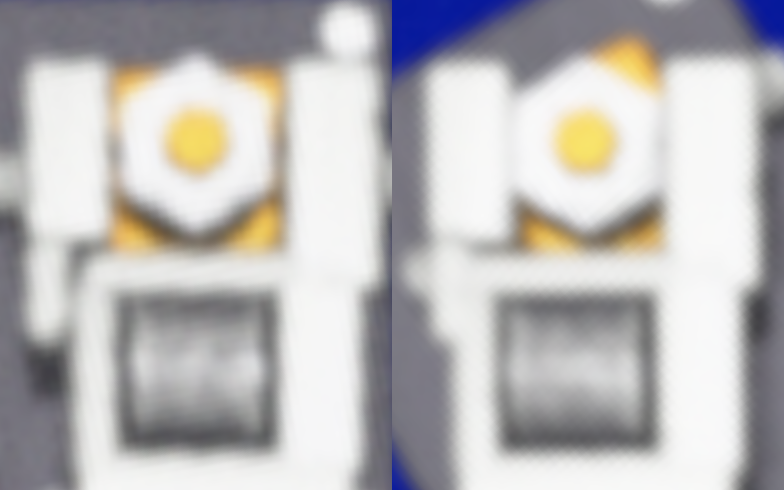

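The rectified before/after view shows the mouth narrowing from about 175 px to about 150 px (36 to 31 mm or less). Both jaws are against the nut's flats, and the nut has turned with the spanner by about 29°. I'll hand it in.

```bash
python3 -c "
from station import order;print(order.finish_job())"
```

```text
the job is handed in; nothing more can be done
None
```

I closed the jaw on the nut, swung the handle clockwise to the stop pin, moved the arm clear and handed the job in at about 16.5 s. No verdict came back, so whether it passed rests on my own checks below.

**Closing the jaw:** I stroked the worm about 15 mm at 10–14 N with the closed fingertips. A second stroke stalled at once with a 10 N pull, which I took as snug.

**Turning the nut:** I pushed the handle's -y edge until the force rose to about 11 N, which I took as the stop pin.

**Final picture:**
- The handle sits at the pin, turned about 29° (0.51 rad).
- The mouth measures about 30–31 mm. Both jaws lie on the nut's flats, and the nut turned with the spanner.
- The fingers are well clear of everything, and the wrist force is only noise (about 1 N).

**What went wrong:** Near the end of the swing, joint 6 came almost to its limit (-177.4° of -177.46°). The tool strayed about 17 mm from its commanded position and tilted about 2°. I turned it back 14° and finished the push from there. I saw no reading past the limit, but I only read the joints between moves. The jaw and nut values come from pictures and forces, because the joints themselves could not be read.

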